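# Step the board three notches in the drilling jig

### The job

Feed the dark board on by exactly three notches in the drilling jig, so that its fourth white hole mark comes under the guide bridge: press the jig's long feed lever fully down on its flat black pad and let it spring right back up, three times. Move the board only by that lever, not by pushing the board or its carriage, leave the small ball-ended lever of the hold-down clamp alone, and finish with the feed lever up and let go.

Things in the scene. Friction and masses are not known exactly. Their poses are not given: they have to be found in the camera images.
- lever_pad (a point): Top centre of feed lever's black pad (42 mm along arm, 30 across), at the end of a steel arm beside the plywood jig's dark board (fixed; yaw within 0.3 rad). Up: 171 mm above table, tilted 0.16 rad. Fully down: 88 mm lower, 16 mm farther from the pivot. Axes turn with the lever: x pivot axis, y level when up, towards the pivot, which is at (0,145,-71) mm from here. Pressing turns it about +x.
- feed_lever (a joint): Angle of the feed lever (rad): 0 up at rest, 0.56 at its stop, fully pressed. A spring lifts it back when let go; pressing the pad takes about 4 N at the top, 11 N at the bottom, 25 N or more against the stop. A pawl at its foot pushes the board's rack during the last 80 % of the press and clicks over the next tooth once the lever is back below 0.1 rad.
- board_carriage (a joint): Travel (m) of the carriage with the dark board (85 x 260 mm, white hole marks 25 mm apart) and its toothed rack, along the jig, in the direction from pad to pivot; within 0.003 of 0 at the start. Each full stroke of the lever brings it on one notch, to about 0.025, 0.050, 0.075 and so on up to 0.155. Friction holds it there.
- clamp_ball (a point): Bystander: centre of the black ball (28 mm across) on the short sprung lever of a hold-down clamp on its own small wooden block (80 x 130 mm), beside one end of the jig; 114 mm above the table. Not to be pressed.

How it is judged:
By the outcome, as a careful person would: the job done as asked, in the order asked, and still so for the second after the job is handed in, with the robot touching nothing.
It also fails if it takes over 43 s, if anything falls off the work surface, if the arm or the gripper's body presses on something with over 40 N, if the wrist force passes 120 N, or if a joint passes its speed limit or range.

### The arm

A 7-joint arm with a two-finger parallel gripper is mounted at the origin on the work surface. World frame = base frame: x ahead of the robot, y to its left, z up, the work surface at z = 0. Lengths are in m, angles in rad, forces in N, time in s.
With the tool pointing down it reaches from about 0.4 to 0.875 m from the base axis. Payload 19.3 kg.
Tool frame: the origin (TCP) lies at the very end of the fingers, on their centre line; the grasp point (between the pads) lies 19 mm behind it; z points along the fingers, y is the line along which they close (so a half turn about z gives the same grasp; the last joint's range is limited). The gripper opens to 85 mm and grips with 20 to 120 N. Pads are 22 mm wide; open, the fingers measure 114 mm over their backs; the gripper's body (76 mm by 85 mm) begins 54 mm behind the grasp point. The pads swing forward as they close: fully open they stand 13 mm farther back than shut.
Start: joints at [-1.317, 0.521, -0.036, 1.599, 0.021, 1.021, -0.113], TCP at [0.199, 0.593, 0.191] pointing down, gripper open.
Joint ranges: [-2.91, 2.91], [-0.3, 2.13], [-1.5, 1.42], [0.17, 2.43], [-1.26, 4.41], [0.16, 1.93], [-2.52, 2.52]. Speed limits (rad/s): [1.89, 1.89, 2.39, 2.39, 3.01, 3.01, 3.01].

### API

Orientations are given as a rotation vector (axis times angle).
In Python, from cell import bot gives the robot as it stands.
- The arm moves only by the tool step_arm, never from a script. Its argument "plan" is a list of rows, each a list of 7 numbers: the shift along the tool's x, y, z in m, then the turn, a rotation vector about the tool's x, y, z in degrees, then the opening, from 0 (shut) to 1 (fully open). A call has 1 to 8 rows; each row is the pose to reach, as a shift and turn from the pose commanded when the call began, along the tool's axes at that moment; what a row does not reach only later rows make up. A row lasts 1/8 s, in which the tool goes at most 62.5 mm and 10.7 degrees, less where a joint would pass 70% of its speed; a pose out of reach is approached as far as the arm can. A call with a gripper value outside its range is refused whole. The fingers move at their own pace and stop on an object; "squeeze" is the grip in N (left out, the last holds). Time passes only in rows, so rows that repeat a pose let the fingers close. It gives the time, the measured TCP pose, the force, the opening and the grip force at its end, in the units of the state.
- bot.read_state(): the state, without advancing time (a new reading comes with each control period).
- bot.capture(name): name is "side" or "top" or "wrist"; returns the picture (384x512x3 uint8, red, green, blue); there is no depth.
- bot.camera_params(name): a dict with "fx", "fy", "cx", "cy" (pixels), "view" (4x4, takes a point from world to camera coordinates); the wrist camera has in their place "tool_from_camera" (4x4, takes a point from camera to tool coordinates, whose origin is the TCP and whose axes are the flange's). Camera axes: x right, y down, z forward; pixel columns grow to the right and rows downward; lengths in m; the calibration is good to about 2 mm. A picture is of the moment at which its call begins: read the wrist's pose just before it. camera_params takes no time and is no camera call.
- bot.finish_job(): hands the job in; it is judged then, once.
The state is a dict: "t": time; "qpos": joint angles; "joint_velocities": joint speeds; "joint_torque": joint torques, N m; "position": TCP position; "ee_rot": TCP orientation; "contact_force": force on the tool from outside, world axes, zero at the start; "torque": the same for the moment, N m; "opening": finger opening in m; "finger_force": force on a finger pad.
Only numpy, scipy, OpenCV 4.12 (cv2) and the standard library are available. Lean on these libraries where they do the work, as an engineer would, in place of code of your own. Each camera call takes 0.05 s, during which the arm holds its last target. There are 200 camera calls.

## Working session

There is one attempt and no reset: what is moved stays moved. The work goes in short steps, Python scripts to look and compute and a tool call to move; the robot and the scene stay as the last step left them, time stands still between calls to the robot, and variables do not carry over. Pictures are saved under pics/ and viewed, at most 10 in all, crops included, and the job is handed in when it is done.

Besides the shell and the picture viewer there is one more tool, called after "Request:" in YAML: its name, and indented under it one key for each argument. step_arm: Moves the arm, as the interface text tells. Its arguments: {"type":"object","properties":{"plan":{"type":"array"},"squeeze":{"type":"number"}},"required":["plan"]}

```bash
mkdir -p pics
python3 - <<'E'
from cell import bot
import cv2,numpy as np
s=bot.read_state();print(s['t'],s['position'],s['ee_rot'],s['opening'])
for n in("top","side"):
    cv2.imwrite(f"pics/{n}0.png",bot.capture(n)[:,:,::-1])
    print(n,bot.camera_params(n))
E
```

```text
0.0 [0.19877779 0.59218162 0.19074467] [-5.06430572e-01 -3.10039547e+00  1.67221620e-03] 0.08516315956498229
top {'fx': 374.78692521474443, 'fy': 374.78692521474443, 'cx': 253.6518798041452, 'cy': 190.6014334650475, 'view': array([[ 0.01046102, -0.99989205, -0.01031766,  0.04730026],
       [-0.99800284, -0.00979732, -0.06240474,  0.58127995],
       [ 0.06229692,  0.01094987, -0.99799759,  1.2089142 ],
       [ 0.        ,  0.        ,  0.        ,  1.        ]])}
side {'fx': 492.5028264246113, 'fy': 492.5028264246113, 'cx': 248.17581257953316, 'cy': 187.13730852980092, 'view': array([[-0.77891825, -0.62705444, -0.00943852,  0.45783884],
       [-0.4761766 ,  0.60115986, -0.64176528,  0.30640541],
       [ 0.40809583, -0.49538829, -0.76684303,  1.54786812],
       [ 0.        ,  0.        ,  0.        ,  1.        ]])}
```

View pics/top0.png

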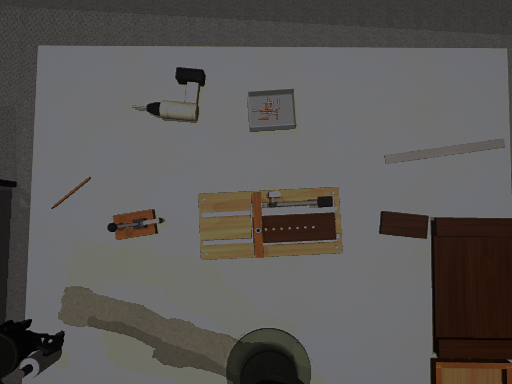

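View pics/side0.png

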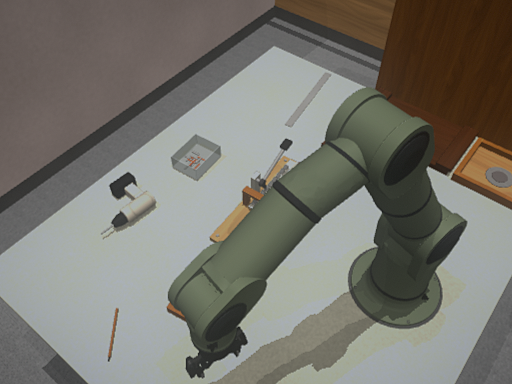

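The top view shows the jig with the black pad at about (325,201), its arm running left to the pivot at about (272,204). The clamp is at (110-160,225), well away. In the side view the pad is at (287,144).

```bash
cat > h.py <<'E'
import numpy as np,cv2
from cell import bot
from scipy.spatial.transform import Rotation as R
def ray(n,px):
    p=bot.camera_params(n);V=p['view'];d=V[:3,:3].T@[(px[0]-p['cx'])/p['fx'],(px[1]-p['cy'])/p['fy'],1]
    return -V[:3,:3].T@V[:3,3],d
def atz(n,px,z):
    o,d=ray(n,px);return o+d*(z-o[2])/d[2]
E
python3 - <<'E'
from h import *
t=cv2.imread('pics/top0.png');s=cv2.imread('pics/side0.png')
def blob(im,c,r,th):
    x,y=c;w=im[y-r:y+r+1,x-r:x+r+1].max(2);m=(w<th).astype(np.uint8)
    n,l,st,ce=cv2.connectedComponentsWithStats(m)
    for i in range(1,n): print(st[i],ce[i]+[x-r,y-r])
for th in(35,50):
    print('top');blob(t,(325,201),14,th);print('side');blob(s,(287,144),12,th)
print(atz('top',(325,201.5),.168),atz('side',(287,144),.168))
a,b=atz('top',(200,193.5),.02),atz('top',(340,188),.02);print(a,b,np.arctan2(*(b-a)[:2]))
cv2.imwrite('pics/crop.png',np.hstack([cv2.resize(t[180:240,250:350],(400*1,240),interpolation=2),cv2.resize(s[130:190,230:310],(320,240),interpolation=2)]))
E
```

```text
top
[  6  10  16  10 142] [324.50704225 201.5       ]
side
top
[  6   9  16  11 156] [324.59615385 201.33333333]
[ 3 17  1  1  1] [314. 204.]
[ 0 26 23  3 61] [322.8852459 214.1147541]
side
[11  7  1  1  1] [286. 139.]
[ 8 10  1  1  1] [283. 142.]
[16 10  1  1  1] [291. 142.]
[ 5 14  1  1  1] [280. 146.]
[11 17  1  1  1] [286. 149.]
[ 0.54216651 -0.15311135  0.168     ] [ 0.53690903 -0.15491589  0.168     ]
[0.56943935 0.22871467 0.02      ] [ 0.59194482 -0.22858401  0.02      ] 3.092418389197207
```

View pics/crop.png

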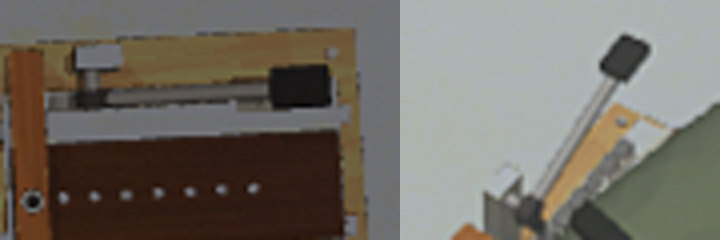

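```bash
cat >> h.py <<'E'
def to(P,yaw=None,rv=None):
    "tool-frame shift (mm) for world points; turn (deg) to tool-down with tool y at yaw (rad)"
    s=bot.read_state();T=R.from_rotvec(s['ee_rot'])
    print(s['t'],s['position'].round(4),s['contact_force'].round(1))
    for p in np.atleast_2d(P): print(p,(T.inv().apply(p-s['position'])*1000).round(1))
    if yaw is not None:
        y=np.array([np.cos(yaw),np.sin(yaw),0]);z=np.array([0,0,-1.]);G=R.from_matrix(np.c_[np.cross(y,z),y,z])
        print('turn',(T.inv()*G).as_rotvec(True).round(2))
E
python3 -c "
from h import *
to([[.25,.55,.28],[.45,.35,.28],[.52,.1,.28],[.540,-.154,.25]],np.pi/2+.049)"
```

```text
0.1 [0.1988 0.5922 0.1908] [ 0.   0.4 -1. ]
[0.25 0.55 0.28] [-62.  -23.8 -89.2]
[0.45 0.35 0.28] [-315.2 -149.7  -89. ]
[0.52 0.1  0.28] [-461.1 -364.5  -88.8]
[ 0.54  -0.154  0.25 ] [-560.9 -598.9  -58.5]
turn [-6.000e-02 -1.000e-02 -2.136e+01]
```

Request:
step_arm:
  plan:
    - [-40,-20,-60,0,0,-5,0]
    - [-0.09,-0.04,-0.09,0,0,-10,0]
    - [-0.14,-0.06,-0.09,0,0,-15,0]
    - [-0.19,-0.085,-0.09,0,0,-21.4,0]
    - [-0.245,-0.11,-0.09,0,0,-21.4,0]
    - [-0.3,-0.14,-0.09,0,0,-21.4,0]
    - [-0.34,-0.18,-0.09,0,0,-21.4,0]
    - [-0.37,-0.22,-0.09,0,0,-21.4,0]

```text
t: 1.1
position: [0.4805, 0.264, 0.2809]
ee_rot: [0.076, -3.14, 0.001]
contact_force: [1.3, -0.3, 0.0]
opening: -0.0002
finger_force: 0.0
```

My first row was written in mm by mistake. The per-row limit capped it at 62.5 mm, in nearly the intended up-and-over direction. The pose afterwards is as planned, so I'll continue with metres.

```bash
python3 -c "
from h import *
to([[.54,0,.28],[.540,-.154,.21]],np.pi/2+.049)"
```

```text
1.1 [0.4805 0.264  0.2809] [ 1.3 -0.3  0. ]
[0.54 0.   0.28] [ -46.6 -266.5    1. ]
[ 0.54  -0.154  0.21 ] [ -39.2 -420.3   71.1]
turn [-0.03 -0.02 -0.03]
```

Request:
step_arm:
  plan:
    - [-0.01,-0.05,0,0,0,0,0]
    - [-0.02,-0.11,0,0,0,0,0]
    - [-0.03,-0.17,0,0,0,0,0]
    - [-0.04,-0.23,0,0,0,0,0]
    - [-0.04,-0.29,0,0,0,0,0]
    - [-0.04,-0.35,0.01,0,0,0,0]
    - [-0.039,-0.4,0.04,0,0,0,0]
    - [-0.039,-0.42,0.071,0,0,0,0]

```text
t: 2.1
position: [0.5389, -0.1546, 0.2094]
ee_rot: [-0.073, 3.141, -0.002]
contact_force: [-0.6, 0.9, 0.1]
opening: -0.0002
finger_force: 0.0
```

Run:
```python
from h import *
to([[.540,-.154,.18]],np.pi/2+.049)
a=bot.capture('wrist');b=bot.capture('side')
p=bot.camera_params('wrist');print(p)
cv2.imwrite('pics/w1.png',np.hstack([cv2.resize(a,(400,300)),cv2.resize(b[60:270,140:420],(400,300))])[:,:,::-1])
```

```text
2.1 [ 0.5389 -0.1546  0.2094] [-0.6  0.9  0.1]
[ 0.54  -0.154  0.18 ] [-1.2  0.6 29.4]
turn [-0.06  0.   -0.15]
{'fx': 305.42232171805057, 'fy': 305.42232171805057, 'cx': 255.95557109841843, 'cy': 193.24430284424793, 'tool_from_camera': array([[-2.70638958e-04, -9.51705256e-01, -3.07013081e-01,
         7.81303865e-02],
       [ 9.99999801e-01, -4.32303064e-04,  4.58567412e-04,
        -8.32028555e-05],
       [-5.69143712e-04, -3.07012896e-01,  9.51705184e-01,
        -1.82839612e-01],
       [ 0.00000000e+00,  0.00000000e+00,  0.00000000e+00,
         1.00000000e+00]])}
```

View pics/w1.png

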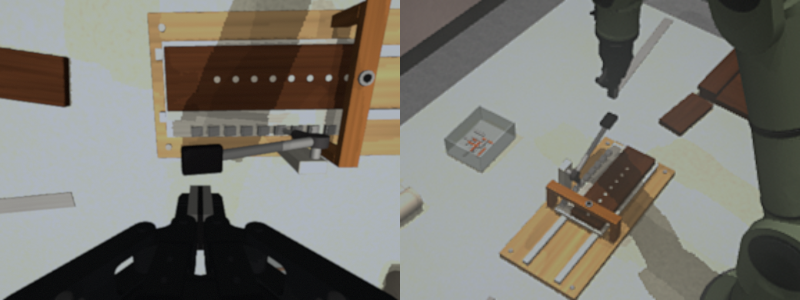

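The wrist view shows the pad at about (202,158) in the half-size picture, straight ahead of the closed fingertips at (200,190). The side view (right) shows the fingers above the pad and clear of everything else.

Run:
```python
from h import *
s=bot.read_state();p=bot.camera_params('wrist');M=p['tool_from_camera'];T=R.from_rotvec(s['ee_rot'])
for u,v in ((202,158),(183,147),(222,146),(182,172),(221,171)):
    u*=1.28;v*=1.28
    d=T.apply(M[:3,:3]@[(u-p['cx'])/p['fx'],(v-p['cy'])/p['fy'],1]);o=s['position']+T.apply(M[:3,3])
    print((o+d*(.171-o[2])/d[2]).round(4))
```

```text
[ 0.5369 -0.1515  0.171 ]
[ 0.5266 -0.1702  0.171 ]
[ 0.5238 -0.1329  0.171 ]
[ 0.5525 -0.1706  0.171 ]
[ 0.5497 -0.132   0.171 ]
```

Request:
step_arm:
  plan:
    - [0.001,0.002,0.02,0,0,0,0]
    - [0.001,0.002,0.035,0,0,0,0]
    - [0.001,-0.002,0.045,0,0,0,0]
    - [0.001,-0.007,0.06,0,0,0,0]
    - [0.001,-0.01,0.07,0,0,0,0]
    - [0.001,-0.012,0.08,0,0,0,0]
    - [0.001,-0.014,0.09,0,0,0,0]
    - [0.001,-0.014,0.1,0,0,0,0]

```text
t: 3.2
position: [0.5395, -0.1662, 0.1101]
ee_rot: [-0.077, 3.14, -0.001]
contact_force: [0.1, -4.7, 8.1]
opening: 0.0001
finger_force: 4.5
```

Request:
step_arm:
  plan:
    - [0.001,-0.001,0.008,0,0,0,0]
    - [0.001,-0.001,0.014,0,0,0,0]
    - [0.001,-0.001,0.018,0,0,0,0]
    - [0.001,-0.001,0.021,0,0,0,0]
    - [0.001,-0.001,0.021,0,0,0,0]

```text
t: 3.82
position: [0.539, -0.168, 0.0896]
ee_rot: [-0.076, 3.139, -0.003]
contact_force: [0.3, -7.7, 8.4]
opening: -0.0004
finger_force: 4.8
```

Request:
step_arm:
  plan:
    - [0.001,0,0.003,0,0,0,0]
    - [0.001,0,0.005,0,0,0,0]
    - [0.001,0,0.006,0,0,0,0]

```text
t: 4.2
position: [0.5385, -0.1681, 0.0839]
ee_rot: [-0.076, 3.138, -0.003]
contact_force: [2.8, -8.7, 9.3]
opening: -0.0002
finger_force: 5.3
```

Request:
step_arm:
  plan:
    - [0,0,0.002,0,0,0,0]
    - [0,0,0.004,0,0,0,0]
    - [0,0,0.005,0,0,0,0]

```text
t: 4.58
position: [0.5383, -0.1683, 0.0789]
ee_rot: [-0.076, 3.138, -0.003]
contact_force: [2.5, -9.8, 8.8]
opening: 0.0004
finger_force: 5.5
```

Run:
```python
from h import *
print(bot.read_state()['contact_force'])
a=bot.capture('wrist');b=bot.capture('side')
cv2.imwrite('pics/w2.png',np.hstack([cv2.resize(a[130:340,120:400],(400,300)),cv2.resize(b[90:230,230:420],(400,300))])[:,:,::-1])
```

```text
[ 2.47182369 -9.80261272  8.83317012]
```

View pics/w2.png

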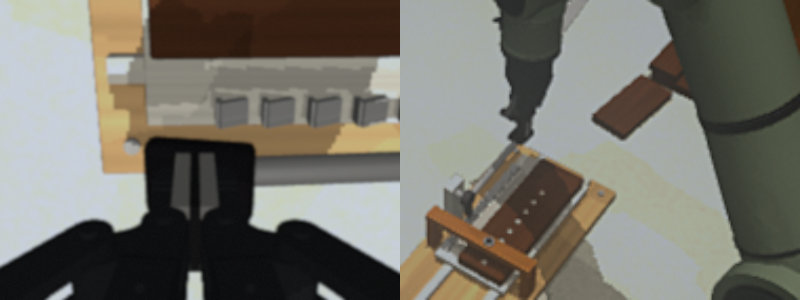

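Request:
step_arm:
  plan:
    - [0,0.002,0.002,0,0,0,0]
    - [0,0.003,0.004,0,0,0,0]
    - [0,0.003,0.005,0,0,0,0]
    - [0,0.003,0.005,0,0,0,0]

```text
t: 5.18
position: [0.538, -0.1653, 0.0738]
ee_rot: [-0.076, 3.138, -0.003]
contact_force: [1.1, -9.6, 8.9]
opening: -0.0
finger_force: 5.5
```

Run:
```python
from h import *
s=bot.read_state();print(s['contact_force'],s['torque'],s['opening'],s['finger_force'])
a=bot.capture('wrist');b=bot.capture('side');c=bot.capture('top')
cv2.imwrite('pics/w3.png',np.vstack([np.hstack([cv2.resize(a[130:340,120:400],(400,300)),cv2.resize(b[100:190,250:370],(400,300),interpolation=2)]),cv2.resize(c[170:270,190:350],(800,300),interpolation=2)])[:,:,::-1])
```

```text
[ 1.11342772 -9.57907771  8.92973324] [-2.01589585 -0.24311365 -0.00275416] -2.8429729771208566e-05 5.4986035998445
```

View pics/w3.png

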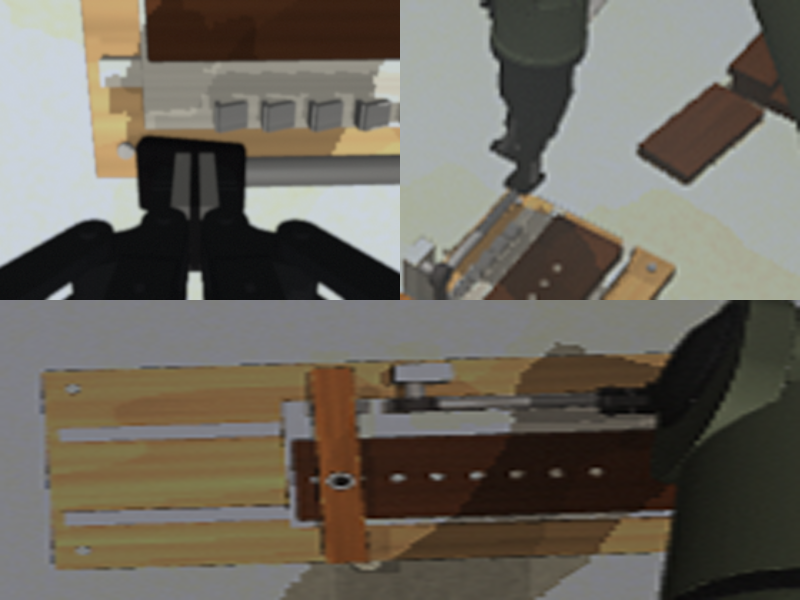

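The board has moved on and the lever is still following, but the stop has not been felt. The fingers probably flex, so I'll grip firmly and keep going down.

Request:
step_arm:
  plan:
    - [0,0,0,0,0,0,0]
    - [0,0,0.003,0,0,0,0]
    - [0,0,0.005,0,0,0,0]
    - [0,0,0.005,0,0,0,0]
  squeeze: 120

```text
t: 5.82
position: [0.5379, -0.1656, 0.0688]
ee_rot: [-0.076, 3.138, -0.004]
contact_force: [0.8, -9.6, 9.0]
opening: -0.0002
finger_force: 5.7
```

```bash
cat >> h.py <<'E'
def holes(im):
    "centroids (top image) of white marks in the dark board"
    g=im[215:240,262:340].max(2).astype(int);m=(g>75).astype(np.uint8)
    n,l,st,ce=cv2.connectedComponentsWithStats(m)
    out=[]
    for i in range(1,n):
        if st[i][4]<15 and max(st[i][2:4])<5:
            w=np.where(l==i,g-50,0);ys,xs=np.nonzero(l==i);out.append((round((w[ys,xs]*xs).sum()/w.sum()+262,1),round(ys.mean()+215,1)))
    return sorted(out)
E
python3 - <<'E'
from h import *
print(holes(cv2.imread('pics/top0.png')))
c=bot.capture('top')[:,:,::-1];cv2.imwrite('pics/top2.png',c);print(holes(c))
E
```

```text
[(np.float64(262.0), np.float64(238.0)), (np.float64(265.4), np.float64(229.0)), (np.float64(273.1), np.float64(228.8)), (np.float64(281.0), np.float64(228.5)), (np.float64(289.3), np.float64(227.7)), (np.float64(297.0), np.float64(227.5)), (np.float64(304.8), np.float64(226.8)), (np.float64(312.8), np.float64(226.4))]
[(np.float64(262.0), np.float64(238.0)), (np.float64(268.4), np.float64(228.8)), (np.float64(276.3), np.float64(228.3)), (np.float64(284.5), np.float64(228.0)), (np.float64(292.3), np.float64(227.7)), (np.float64(300.3), np.float64(227.3)), (np.float64(308.1), np.float64(226.8)), (np.float64(330.0), np.float64(215.0))]
```

Run:
```python
from h import *
s=bot.read_state()
def pr(n,P):
    p=bot.camera_params(n);c=p['view'][:3,:3]@P+p['view'][:3,3];return (p['fx']*c[0]/c[2]+p['cx']).round(1),(p['fy']*c[1]/c[2]+p['cy']).round(1)
print('tcp',s['position'],pr('side',s['position']),pr('top',s['position']))
for th in(0,.28,.38,.45,.56):
    c,n=np.cos(th),np.sin(th);d=145*c+71*n-145;z=71*c-145*n-71
    P=np.array([.538+.049*d/1e3,-.152-d/1e3,.171+z/1e3]);print(th,P.round(3),pr('side',P),pr('top',P))
b=bot.capture('side');a=bot.capture('wrist')
cv2.imwrite('pics/s4.png',np.hstack([cv2.resize(b[110:185,250:325],(400,400),interpolation=cv2.INTER_CUBIC),cv2.resize(a[200:300,200:300],(400,400),interpolation=cv2.INTER_CUBIC)*1.0]).clip(0,150)[:,:,::-1]*1.7)
```

```text
tcp [ 0.53796151 -0.16562927  0.06881787] (np.float64(287.1), np.float64(161.5)) (np.float64(323.3), np.float64(203.9))
0 [ 0.538 -0.152  0.171] (np.float64(286.3), np.float64(143.7)) (np.float64(324.8), np.float64(202.9))
0.28 [ 0.539 -0.166  0.128] (np.float64(287.9), np.float64(150.0)) (np.float64(326.9), np.float64(203.2))
0.38 [ 0.539 -0.168  0.112] (np.float64(287.9), np.float64(152.8)) (np.float64(326.6), np.float64(203.3))
0.45 [ 0.539 -0.168  0.101] (np.float64(287.8), np.float64(154.9)) (np.float64(326.1), np.float64(203.4))
0.56 [ 0.539 -0.168  0.083] (np.float64(287.4), np.float64(158.4)) (np.float64(324.8), np.float64(203.6))[ WARN:0@1.155] global loadsave.cpp:1063 imwrite_ Unsupported depth image for selected encoder is fallbacked to CV_8U.
```

View pics/s4.png

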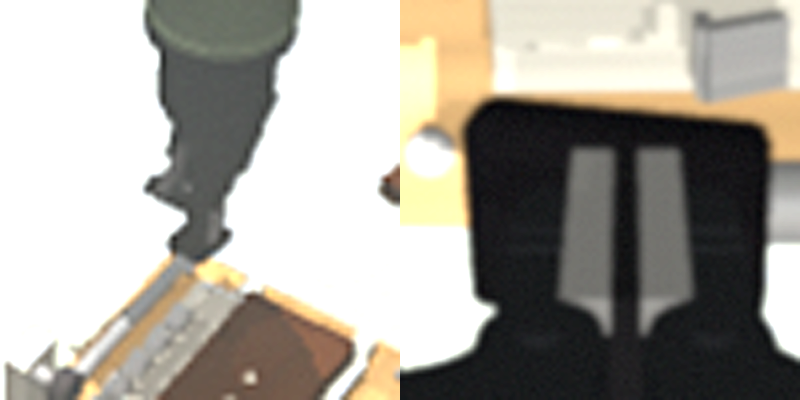

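The close view shows the pad still above its stop, with its centre at about z 0.10 (lever about 0.4 to 0.45 rad). The visible fingertips end some 30 mm short of the nominal TCP. I'll keep pressing until the force shows the stop.

Request:
step_arm:
  plan:
    - [0,0,0.004,0,0,0,0]
    - [0,0,0.008,0,0,0,0]
    - [0,0,0.01,0,0,0,0]
    - [0,0,0.01,0,0,0,0]

```text
t: 6.48
position: [0.538, -0.1658, 0.0588]
ee_rot: [-0.075, 3.138, -0.004]
contact_force: [1.0, -12.2, 9.3]
opening: -0.0002
finger_force: 6.0
```

Request:
step_arm:
  plan:
    - [0,0,0.003,0,0,0,0]
    - [0,0,0.005,0,0,0,0]
    - [0,0,0.007,0,0,0,0]
    - [0,0,0.007,0,0,0,0]

```text
t: 6.98
position: [0.5379, -0.1657, 0.0517]
ee_rot: [-0.076, 3.138, -0.004]
contact_force: [0.5, -10.6, 9.2]
opening: 0.0002
finger_force: 6.0
```

```bash
python3 -c "
from h import *
c=bot.capture('top')[:,:,::-1];print(holes(c)[-4:])"
```

```text
[(np.float64(282.5), np.float64(228.2)), (np.float64(290.3), np.float64(227.7)), (np.float64(298.2), np.float64(227.3)), (np.float64(306.1), np.float64(226.8))]
```

Request:
step_arm:
  plan:
    - [0,0,0.004,0,0,0,0]
    - [0,0,0.008,0,0,0,0]
    - [0,0,0.009,0,0,0,0]
    - [0,0,0.01,0,0,0,0]

```text
t: 7.52
position: [0.5385, -0.1653, 0.0436]
ee_rot: [-0.076, 3.137, -0.003]
contact_force: [-10.5, -4.9, 53.6]
opening: 0.0003
finger_force: 25.3
```

```bash
python3 -c "
from h import *
c=bot.capture('top')[:,:,::-1];print(holes(c)[-4:])"
```

```text
[(np.float64(281.6), np.float64(228.4)), (np.float64(289.5), np.float64(227.5)), (np.float64(297.5), np.float64(227.5)), (np.float64(305.5), np.float64(227.5))]
```

Request:
step_arm:
  plan:
    - [0,0,-0.01,0,0,0,0]
    - [0,0,-0.025,0,0,0,0]
    - [0,0,-0.04,0,0,0,0]
    - [0,0.002,-0.06,0,0,0,0]
    - [0,0.006,-0.08,0,0,0,0]
    - [0,0.012,-0.105,0,0,0,0]
    - [0,0.013,-0.13,0,0,0,0]
    - [0,0.013,-0.15,0,0,0,0]

```text
t: 8.57
position: [0.5363, -0.15, 0.1921]
ee_rot: [-0.079, 3.141, 0.001]
contact_force: [0.1, 0.1, 0.7]
opening: -0.0002
finger_force: 0.0
```

Run:
```python
from h import *
c=bot.capture('top')[:,:,::-1];print(holes(c)[-4:])
to([[.538,-.153,.19]])
a=bot.capture('wrist');b=bot.capture('side')
cv2.imwrite('pics/w5.png',np.hstack([cv2.resize(a,(400,300)),cv2.resize(b[60:270,140:420],(400,300))])[:,:,::-1])
```

```text
[(np.float64(281.5), np.float64(228.5)), (np.float64(289.5), np.float64(227.5)), (np.float64(297.5), np.float64(227.5)), (np.float64(305.4), np.float64(227.3))]
8.625 [ 0.5373 -0.1503  0.1943] [ 1.6 -0.5  2.7]
[ 0.538 -0.153  0.19 ] [-0.6 -2.7  4.3]
```

View pics/w5.png

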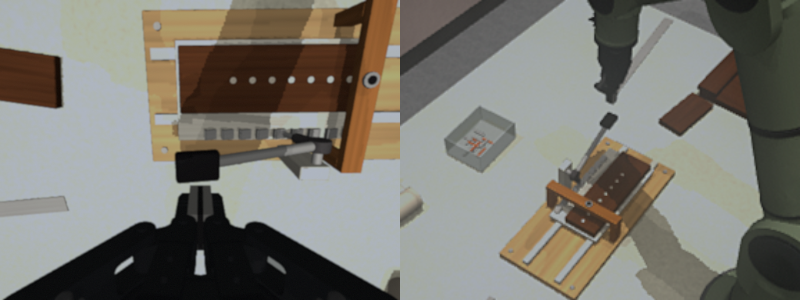

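The lever is back up and the board is about one notch on (marks at 305.4, 297.5, ... px). Second stroke.

Request:
step_arm:
  plan:
    - [0,-0.002,0.015,0,0,0,0]
    - [0,-0.005,0.035,0,0,0,0]
    - [0,-0.01,0.055,0,0,0,0]
    - [0,-0.014,0.075,0,0,0,0]
    - [0,-0.015,0.095,0,0,0,0]
    - [0,-0.015,0.112,0,0,0,0]
    - [0,-0.015,0.126,0,0,0,0]
    - [0,-0.015,0.136,0,0,0,0]

```text
t: 9.72
position: [0.5367, -0.1678, 0.0537]
ee_rot: [0.075, -3.141, 0.004]
contact_force: [2.0, -10.0, 9.5]
opening: -0.0001
finger_force: 6.2
```

Request:
step_arm:
  plan:
    - [0,0,0.005,0,0,0,0]
    - [0,0,0.009,0,0,0,0]
    - [0,0,0.012,0,0,0,0]
    - [0,0,0.012,0,0,0,0]

```text
t: 10.22
position: [0.5371, -0.1673, 0.0436]
ee_rot: [-0.075, 3.14, -0.002]
contact_force: [-7.9, -5.6, 39.0]
opening: -0.0
finger_force: 19.2
```

Request:
step_arm:
  plan:
    - [0,0,-0.01,0,0,0,0]
    - [0,0,-0.025,0,0,0,0]
    - [0,0,-0.04,0,0,0,0]
    - [0,0.002,-0.06,0,0,0,0]
    - [0,0.006,-0.08,0,0,0,0]
    - [0,0.012,-0.105,0,0,0,0]
    - [0,0.015,-0.13,0,0,0,0]
    - [0,0.015,-0.149,0,0,0,0]

```text
t: 11.22
position: [0.5359, -0.1498, 0.1921]
ee_rot: [0.079, -3.139, -0.001]
contact_force: [-0.1, -0.6, -0.2]
opening: -0.0003
finger_force: 0.0
```

Run:
```python
from h import *
for i in range(5): c=bot.capture('top')[:,:,::-1]
print(holes(c))
to([[.538,-.153,.19]])
```

```text
[(np.float64(262.0), np.float64(238.0)), (np.float64(265.7), np.float64(229.0)), (np.float64(273.7), np.float64(228.6)), (np.float64(281.5), np.float64(228.5)), (np.float64(289.5), np.float64(227.5)), (np.float64(297.5), np.float64(227.5))]
11.475 [ 0.5358 -0.1502  0.191 ] [ 0.4 -0.5  0.3]
[ 0.538 -0.153  0.19 ] [-2.1 -2.9  1. ]
```

The second notch moved the board exactly 7.9 px (25 mm). Third stroke.

Request:
step_arm:
  plan:
    - [-0.001,-0.004,0.015,0,0,0,0]
    - [-0.001,-0.007,0.035,0,0,0,0]
    - [-0.001,-0.012,0.055,0,0,0,0]
    - [-0.001,-0.015,0.075,0,0,0,0]
    - [-0.001,-0.016,0.095,0,0,0,0]
    - [-0.001,-0.016,0.112,0,0,0,0]
    - [-0.001,-0.016,0.126,0,0,0,0]
    - [-0.001,-0.016,0.136,0,0,0,0]

```text
t: 12.48
position: [0.538, -0.1689, 0.0549]
ee_rot: [-0.075, 3.14, -0.004]
contact_force: [0.5, -9.5, 9.1]
opening: 0.0001
finger_force: 6.0
```

Request:
step_arm:
  plan:
    - [0,0,0.005,0,0,0,0]
    - [0,0,0.009,0,0,0,0]
    - [0,0,0.012,0,0,0,0]
    - [0,0,0.012,0,0,0,0]

```text
t: 12.98
position: [0.5382, -0.1683, 0.0441]
ee_rot: [-0.076, 3.14, -0.003]
contact_force: [-3.5, -6.8, 24.5]
opening: 0.0002
finger_force: 12.5
```

Request:
step_arm:
  plan:
    - [0,0,0.001,0,0,0,0]
    - [0,0,0.0015,0,0,0,0]

```text
t: 13.22
position: [0.5383, -0.1683, 0.0432]
ee_rot: [-0.076, 3.139, -0.003]
contact_force: [-7.9, -4.9, 38.9]
opening: 0.0001
finger_force: 18.7
```

```bash
python3 -c "
from h import *
c=bot.capture('top')[:,:,::-1];print(holes(c))"
```

```text
[(np.float64(262.0), np.float64(238.0)), (np.float64(265.7), np.float64(229.0)), (np.float64(272.0), np.float64(215.0)), (np.float64(273.7), np.float64(228.5)), (np.float64(281.6), np.float64(228.2)), (np.float64(289.5), np.float64(227.5))]
```

Third notch done (last mark now at 289.5 px). Releasing and lifting well clear.

Request:
step_arm:
  plan:
    - [0,0,-0.01,0,0,0,0]
    - [0,0,-0.025,0,0,0,0]
    - [0,0,-0.04,0,0,0,0]
    - [0,0.002,-0.06,0,0,0,0]
    - [0,0.006,-0.08,0,0,0,0]
    - [0,0.012,-0.105,0,0,0,0]
    - [0,0.015,-0.14,0,0,0,0]
    - [0,0.015,-0.18,0,0,0,0]

```text
t: 14.28
position: [0.5367, -0.1509, 0.2226]
ee_rot: [0.079, -3.138, -0.001]
contact_force: [-0.2, -0.4, -0.3]
opening: -0.0
finger_force: 0.0
```

Request:
step_arm:
  plan:
    - [0,0,-0.03,0,0,0,0]
    - [0,0,-0.05,0,0,0,0]
    - [0,0,-0.05,0,0,0,0]
    - [0,0,-0.05,0,0,0,0]

```text
t: 14.78
position: [0.537, -0.1512, 0.2715]
ee_rot: [0.078, -3.139, -0.001]
contact_force: [1.0, -0.4, -0.5]
opening: 0.0
finger_force: 0.0
```

Run:
```python
from h import *
c=bot.capture('top')[:,:,::-1];print(holes(c))
b=bot.capture('side')
cv2.imwrite('pics/f.png',np.hstack([cv2.resize(c[170:270,190:350],(480,300),interpolation=2),cv2.resize(b[100:250,200:360],(320,300))[:,:,::-1]]))
```

```text
[(np.float64(262.0), np.float64(238.0)), (np.float64(265.7), np.float64(229.0)), (np.float64(273.8), np.float64(228.5)), (np.float64(281.4), np.float64(228.2)), (np.float64(289.5), np.float64(227.5)), (np.float64(312.0), np.float64(231.5))]
```

View pics/f.png

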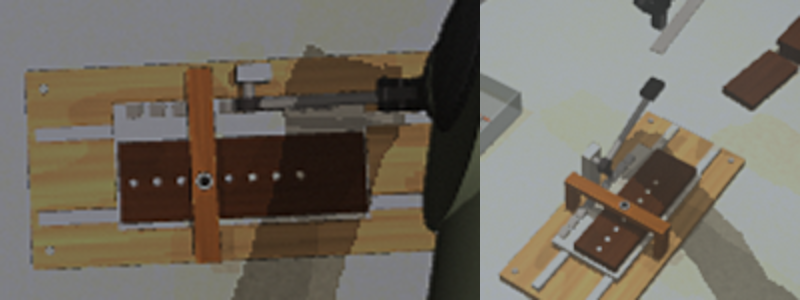

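Three marks are past the bridge at (133,157,181; 182) and the fourth is under the guide at (204,181). The lever is up and nothing touches it.

```bash
python3 -c "
from cell import bot
print(bot.finish_job())"
```

```text
the job is handed in; nothing more can be done
None
```

The board was fed on three notches by three full strokes of the feed lever, its fourth mark is under the guide bridge, the lever is up and released, and the job is handed in.

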